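# Nest the colour-mixing set on its tray

### The job

Pack up the colour-mixing set on the small round wooden tray: stand the wide pot in the middle of the tray, then the beaker inside the pot, then the narrow tube inside the beaker, and last lower the tall slim bottle into the tube, in that order, all upright, each fully down and let go before you take the next. The bottle is glass: lower it all the way, do not let it drop. Leave the squat bottle and the big jug where they are.

Things in the scene. Friction and masses are not known exactly. Their poses are not given: they have to be found in the camera images.
- tray: Low round tray of light wood, fixed to the table, 130 mm across at the rim, 12 mm high; its flat inner floor is 6 mm above its origin and about 112 mm across. Origin: centre of its underside, z up. It is the target of the pot. The tray, the four things to nest and the squat bottle stand upright on the table, centres at least 13 cm apart, in any arrangement.
- pot: Wide low round pot of white plastic, open at the top: straight outside 68 mm across, 50 mm high, inside 62 mm across, wall 3 mm, bottom 4 mm thick. Empty, 55 to 115 g. Can be gripped across its outside. Origin: centre of its underside, z up. 
- beaker: Round beaker of white plastic, open at the top: 52 mm across outside (foot tapering to 44 mm over the lowest 15 mm), 80 mm high, inside 46 mm across (38 mm at the bottom), wall 3 mm, bottom 4 mm thick. Standing in the pot its underside is 4 mm above the pot's origin and its rim rises 34 mm above the pot's rim, which leaves that part to grip. 50 to 100 g. Origin: centre of its underside, z up. 
- tube: Narrow tall round cup of white plastic, open at the top: 36 mm across outside (foot tapering to 32 mm over the lowest 15 mm), 105 mm high, inside 31 mm across (27 mm at the bottom), wall 2.5 mm, bottom 4 mm thick. Standing in the beaker its underside is 4 mm above the beaker's origin and its rim rises 29 mm above the beaker's rim. 35 to 70 g. Origin: centre of its underside, z up. 
- bottle: Tall slim bottle of brown glass with a paper band and a brass cap, closed: body 22 mm across up to 80 mm, narrower neck, cap 20 mm across from 98 mm to its top at 130 mm. Standing in the tube its underside is 4 mm above the tube's origin and its top 29 mm above the tube's rim, so grip it by the cap. 42 to 84 g. Origin: centre of its underside, z up. 
- squat: Bystander: short squat bottle of brown glass with a brass cap, 44 mm across, 60 mm high. Stands among the things; not to be moved. Origin: centre of its underside, z up. 
- jug: Bystander: big clear plastic jug with a handle, 140 mm across, 180 mm high, at the right-hand (-y) side of the work; not to be moved. Handle along its +y. Origin: centre of its underside, z up. 

How it is judged:
By the outcome, as a careful person would: the job done as asked, in the order asked, and still so for the second after the job is handed in, with the robot touching nothing.
It also fails if it takes over 122 s, if anything falls off the work surface, if the arm or the gripper's body presses on something with over 40 N, if the wrist force passes 120 N, or if a joint passes its speed limit or range.

### The arm

A 6-joint arm with a two-finger parallel gripper is mounted at the origin on the work surface. World frame = base frame: x ahead of the robot, y to its left, z up, the work surface at z = 0. Lengths are in m, angles in rad, forces in N, time in s.
With the tool pointing down it reaches from about 0.35 to 0.85 m from the base axis. Payload 8.1 kg.
Tool frame: the origin (TCP) lies midway between the tips of the shut fingers; the grasp point (between the pads) lies 19 mm behind it (robot.tcp_to_grasp is the distance from the TCP to the grasp point, in m); x points along the fingers, y is the direction in which the jaws open and shut, and the axes are right-handed (so a half turn about x gives the same grasp; the last joint's range is limited). The gripper opens to 93 mm and grips with 3 to 60 N. Pads are 15 mm wide; open, the fingers measure 128 mm over their backs; the gripper's body (75 mm by 188 mm) begins 65 mm behind the grasp point.
Start: joints at [-1.311, 0.13, 1.488, -0, 1.523, -0.085], TCP at [0.203, -0.565, 0.219] pointing down, gripper open.
Joint ranges: [-2.96, 2.96], [-0.89, 2.26], [0.02, 2.5], [-1.34, 4.48], [0, 2.73], [-2.66, 2.66]. Speed limits (rad/s): [2.39, 2.39, 2.79, 3.14, 3.14, 3.14].

### API

Orientations are given as a rotation vector (axis times angle).
In Python, from plant import robot gives the robot as it stands.
- The arm moves only by the tool play_rows, never from a script. Its argument "plan" is a list of rows, each an object with "slide": the shift along the world's x, y, z as a fraction of full scale, a list of three; "roll": the turn about the world's z as a fraction of full scale; "fingers": the gripper command: -1 is shut, 1 is fully open, values between are in proportion. A call has 1 to 20 rows; each row shifts and turns the commanded pose from where the row before left it; what a row does not reach is not made up. Full scale, the value 1, is 30 mm for a shift and 8 degrees for a turn. A row lasts 1/8 s, in which the tool goes at most 62.5 mm and 10.7 degrees, less where a joint would pass 70% of its speed; a pose out of reach is approached as far as the arm can. A call with a number of a shift or a turn outside -1 to 1 is refused whole. A call with a gripper value outside its range is refused whole. The fingers move at their own pace and stop on an object; "squeeze" is the grip in N (left out, the last holds). Time passes only in rows, so rows that do not move let the fingers close. It gives the time, the measured TCP pose, the force and the opening at its end, in the units of the state.
- robot.read_state(): the state, without advancing time (a new reading comes with each control period).
- robot.read_camera(name): name is "side" or "top" or "wrist"; returns the picture (400x640x3 uint8, red, green, blue); there is no depth.
- robot.get_calibration(name): a dict with "fx", "fy", "cx", "cy" (pixels), "distortion" ([k1, k2, p1, p2, k3] as OpenCV has them; the pictures are not rectified), "R" (3x3) and "t" (3): a world point X has camera coordinates R X + t; the wrist camera has in their place "T_tool_cam" (4x4, takes a point from camera to tool coordinates, whose origin is the TCP and whose axes are the tool frame's). Camera axes: x right, y down, z forward; pixel columns grow to the right and rows downward; lengths in m; the calibration is good to about 2 mm. A picture is of the moment at which its call begins: read the wrist's pose just before it. get_calibration takes no time and is no camera call.
- robot.close_job(): hands the job in, once; it reports no verdict.
Trained networks look in the newest picture that a camera, given by its name, has taken for a name from the list of things; names that differ only in an ending like _2 or _b are one class to them, and where a whole thing is asked for, a point or a joint stands for the part that bears it (a point fixed in the world has none). Each returns a list of dicts, best first, with "p" (0 to 1); they miss things now and then, are a little off and sometimes report something else, mostly with a low value. They report only what shows in the picture. A call takes as long as a camera call.
- robot.boxes_of(camera, target): "extent" ([centre column, centre row, width, height] in pixels, round what is visible of it).
- robot.regions_of(camera, target): "region" (400x640 bool, what is visible of it) and "extent" ([centre column, centre row, width, height] in pixels, round what is visible of it).
- robot.mark_of(camera, target): "point" ([column, row] in pixels: a listed point, or the origin of a listed thing).
The state is a dict: "t": time; "q": joint angles; "dq": joint speeds; "joint_torque": joint torques, N m; "tool_pos": TCP position; "orientation": TCP orientation; "force": force on the tool from outside, world axes, zero at the start; "wrist_torque": the same for the moment, N m; "opening": finger opening in m.
Only numpy, scipy, OpenCV 4.12 (cv2) and the standard library are available. Lean on these libraries where they do the work, as an engineer would, in place of code of your own. Each camera call takes 0.05 s, during which the arm holds its last target.

## Working session

There is one attempt and no reset: what is moved stays moved. The work goes in short steps, Python scripts to look and compute and a tool call to move; the robot and the scene stay as the last step left them, time stands still between calls to the robot, and variables do not carry over. Pictures are saved under pics/ and viewed, and the job is handed in when it is done.

Besides the shell and the picture viewer there is one more tool, called after "Call:" as name(argument=value, ...), one argument or row to a line, values as JSON. play_rows: Moves the arm, as the interface text tells. Its arguments: {"type":"object","properties":{"plan":{"type":"array","items":{"type":"object","properties":{"slide":{"type":"array","items":{"type":"number","minimum":-1,"maximum":1}},"roll":{"type":"number","minimum":-1,"maximum":1},"fingers":{"type":"number"}}}},"squeeze":{"type":"number"}},"required":["plan"]}

```bash
ls; mkdir -p pics; python3 - <<'E'
from plant import robot
import cv2
s=robot.read_state();print(s)
for c in ("top","side","wrist"):
    im=robot.read_camera(c);cv2.imwrite(f"pics/{c}0.png",im[:,:,::-1]);print(c,robot.get_calibration(c))
print(robot.tcp_to_grasp)
E
```

```text
pics
{'t': 0.0, 'q': array([-1.31134555e+00,  1.31175005e-01,  1.48926267e+00, -2.40977180e-05,
        1.52297957e+00, -8.54112400e-02]), 'dq': array([ 0.00104035,  0.00223355, -0.00010884, -0.00264619, -0.00010788,
       -0.00074563]), 'joint_torque': array([-7.60952280e-04, -5.59836459e+01, -4.91768754e+01,  7.67340674e-02,
        3.49327130e-02, -1.42494864e-04]), 'tool_pos': array([ 0.20270217, -0.5641285 ,  0.21758829]), 'orientation': array([ 2.0346309 ,  0.35626144, -2.03500795]), 'force': array([-0.19754584,  0.87539383, -0.61692807]), 'wrist_torque': array([ 0.0015417 , -0.01542515, -0.00932917]), 'opening': 0.0936275629050483}
top {'fx': 395.99104752993077, 'fy': 395.99104752993077, 'cx': 325.5093651296168, 'cy': 195.7303536200665, 'distortion': array([-0.09361138,  0.        ,  0.        ,  0.        ,  0.        ]), 'R': array([[-2.74275660e-02, -9.99623724e-01,  3.73043150e-04],
       [-9.89345095e-01,  2.70921595e-02, -1.43046489e-01],
       [ 1.42982558e-01, -4.29248543e-03, -9.89715900e-01]]), 't': array([-0.11851777,  0.57029447,  1.07455738])}
side {'fx': 503.9
[... 239 characters left out ...]
[-0.31721027,  0.59156702, -0.74123282],
       [ 0.36999057, -0.64246434, -0.67107865]]), 't': array([0.4329893 , 0.27740958, 0.91781322])}
wrist {'fx': 336.57908387195044, 'fy': 336.57908387195044, 'cx': 325.2529147969693, 'cy': 201.6780863812742, 'distortion': array([-0.07089613,  0.        ,  0.        ,  0.        ,  0.        ]), 'T_tool_cam': array([[-1.71130350e-04, -2.75743417e-01,  9.61231262e-01,
        -1.65983903e-01],
       [ 9.99999960e-01,  1.69949762e-04,  2.26785041e-04,
         1.01416830e-04],
       [-2.25895506e-04,  9.61231262e-01,  2.75743377e-01,
        -7.75683553e-02],
       [ 0.00000000e+00,  0.00000000e+00,  0.00000000e+00,
         1.00000000e+00]])}
0.0188
```

View pics/top0.png

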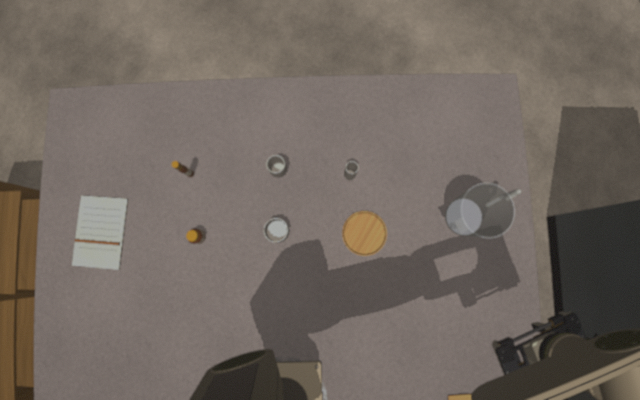

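View pics/side0.png

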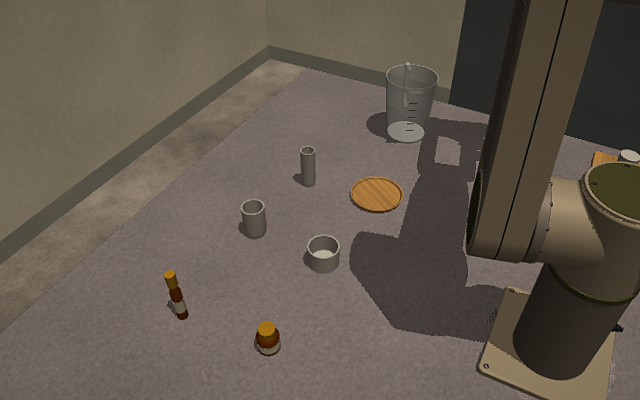

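View pics/wrist0.png

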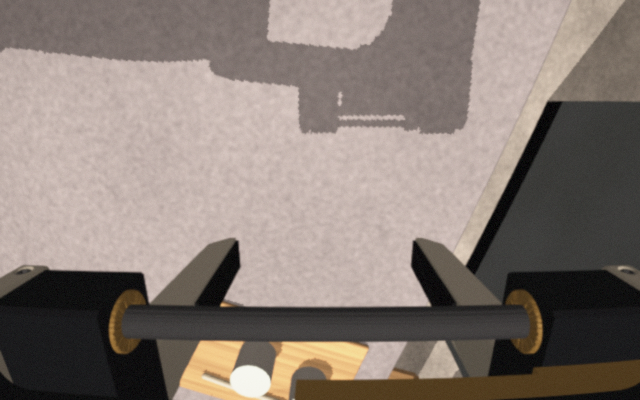

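```bash
cat > h.py <<'E'
from plant import robot
import numpy as np, cv2
from scipy.optimize import minimize
from scipy.spatial.transform import Rotation as Ro
PROF={'tray':[(65,0),(65,12)],'pot':[(34,0),(34,50)],'beaker':[(22,0),(26,15),(26,80)],'tube':[(16,0),(18,15),(18,105)],
'bottle':[(11,0),(11,80),(10,98),(10,130)],'squat':[(22,0),(22,40),(12,60)],'jug':[(55,0),(70,180)]}
def extr(c,st=None):
    K=robot.get_calibration(c)
    if 'R' in K: return K,np.array(K['R']),np.array(K['t'])
    T=np.eye(4);T[:3,:3]=Ro.from_rotvec(st['orientation']).as_matrix();T[:3,3]=st['tool_pos']
    W=np.linalg.inv(T@K['T_tool_cam']);return K,W[:3,:3],W[:3,3]
def proj(P,E):
    K,R,t=E
    M=np.array([[K['fx'],0,K['cx']],[0,K['fy'],K['cy']],[0,0,1.]])
    return cv2.projectPoints(np.asarray(P,float).reshape(-1,1,3),cv2.Rodrigues(R)[0],t,M,np.array(K['distortion']))[0].reshape(-1,2)
def ray(px,E,z):
    K,R,t=E
    M=np.array([[K['fx'],0,K['cx']],[0,K['fy'],K['cy']],[0,0,1.]])
    u=cv2.undistortPoints(np.array(px,float).reshape(1,1,2),M,np.array(K['distortion'])).ravel()
    d=R.T@np.array([u[0],u[1],1]);o=-R.T@t
    return o+d*(z-o[2])/d[2]
a=np.linspace(0,2*np.pi,48,endpoint=False)
def sil(n,x,y,E,z0=0.):
    S=8;m=np.zeros((400*S//2,640*S//2),np.uint8);S=S//2
    pr=PROF[n]
    for (r1,h1),(r2,h2) in zip(pr[:-1],pr[1:]):
        P=[(x+r*1e-3*np.cos(t),y+r*1e-3*np.sin(t),z0+h*1e-3) for r,h in((r1,h1),(r2,h2)) for t in a]
        q=(proj(P,E)+.5)*S-.5
        cv2.fillConvexPoly(m,cv2.convexHull(np.round(q).astype(np.int32)),1)
    return cv2.resize(m.astype(np.float32),(640,400),interpolation=cv2.INTER_AREA)
def fit(n,reg,E,x0,z0=0.):
    g=reg.astype(np.float32)
    f=lambda p:np.abs(sil(n,p[0],p[1],E,z0)-g).sum()/g.sum()
    r=minimize(f,x0,method='Nelder-Mead',options=dict(initial_simplex=np.array(x0)+np.array([[0,0],[.01,0],[0,.01]]),xatol=1e-4,fatol=1e-4))
    return r.x,r.fun
E
python3 - <<'E'
from h import *
for c in("top","side"):
    robot.read_camera(c);E=extr(c)
    for n in PROF:
        rs=robot.regions_of(c,n)
        for r in rs[:2]:
            e=r['extent'];x0=ray(e[:2],E,.03)[:2]
            p,f=fit(n,r['region'],E,x0)
            print(c,n,round(r['p'],2),np.round(e,1),np.round(p,4),round(f,3))
print(robot.read_state()['t'])
E
```

```text
top tray 0.88 [364.1 235.2  43.7  41.9] [ 0.4603 -0.2415] 0.063
top pot 0.75 [274.6 230.2  23.5  23.7] [0.4751 0.0078] 0.054
top pot 0.66 [275.1 168.7  18.2  20.7] [0.656  0.0062] 0.515
top beaker 0.89 [279.  167.2  18.3  22.8] [0.6555 0.0035] 0.056
top tube 0.61 [352.7 172.9  13.2  18.9] [ 0.6339 -0.2063] 0.199
top bottle 0.56 [182.6 170.4  20.5  17.4] [0.6505 0.267 ] 0.113
top squat 0.71 [194.9 235.9  16.2  12.9] [0.4627 0.2405] 0.257
top jug 0.98 [483.6 210.5  84.8  58. ] [ 0.5006 -0.5361] 0.045
side tray 0.98 [377.1 194.9  49.8  35.1] [ 0.4626 -0.2432] 0.12
side pot 0.56 [322.6 252.7  32.3  37.4] [0.474  0.0093] 0.089
side beaker 0.79 [253.  217.6  25.2  42. ] [0.6528 0.0042] 0.094
side tube 0.86 [306.1 166.7  13.5  41.6] [ 0.6332 -0.2016] 0.068
side bottle 0.73 [174.2 296.8  30.3  51. ] [0.6498 0.2654] 0.079
side squat 0.96 [268.2 336.9  21.5  34.2] [0.4635 0.2385] 0.099
side jug 0.94 [411.9 103.6  53.6  83.6] [ 0.4983 -0.5308] 0.027
0.95
```

```bash
python3 - <<'E'
from h import *
s=robot.read_state();print(np.round(Ro.from_rotvec(s['orientation']).as_matrix(),3))
E
```

```text
[[ 0.     0.338 -0.941]
 [-0.    -0.941 -0.338]
 [-1.     0.    -0.   ]]
```

Call:
play_rows(
  plan=[
    {"slide": [0.45, 0.95, 0], "roll": -1, "fingers": 1},
    {"slide": [0.45, 0.95, 0], "roll": -1, "fingers": 1},
    {"slide": [0.45, 0.95, 0], "roll": -0.46, "fingers": 1},
    {"slide": [0.45, 0.95, 0], "roll": 0, "fingers": 1},
    {"slide": [0.45, 0.95, 0], "roll": 0, "fingers": 1},
    {"slide": [0.45, 0.95, 0], "roll": 0, "fingers": 1},
    {"slide": [0.45, 0.95, 0], "roll": 0, "fingers": 1},
    {"slide": [0.45, 0.95, 0], "roll": 0, "fingers": 1},
    {"slide": [0.45, 0.95, 0], "roll": 0, "fingers": 1},
    {"slide": [0.45, 0.95, 0], "roll": 0, "fingers": 1},
    {"slide": [0.45, 0.95, 0], "roll": 0, "fingers": 1},
    {"slide": [0.45, 0.95, 0], "roll": 0, "fingers": 1},
    {"slide": [0.45, 0.95, 0], "roll": 0, "fingers": 1},
    {"slide": [0.45, 0.95, 0], "roll": 0, "fingers": 1},
    {"slide": [0.45, 0.95, 0], "roll": 0, "fingers": 1},
    {"slide": [0.45, 0.95, 0], "roll": 0, "fingers": 1},
    {"slide": [0.45, 0.95, 0], "roll": 0, "fingers": 1},
    {"slide": [0.45, 0.95, 0], "roll": 0, "fingers": 1},
    {"slide": [0.45, 0.95, 0], "roll": 0, "fingers": 1},
    {"slide": [0, 0, 0], "roll": 0, "fingers": 1},
  ],
  squeeze=12,
)

```text
t: 3.45
tool_pos: [0.4597, -0.0217, 0.2187]
orientation: [2.22, 0.005, -2.22]
force: [0.0, -0.7, 0.1]
opening: 0.0932
```

```bash
cat >> h.py <<'E'
def wfit(n,z0=0.,save=None):
    s=robot.read_state();im=robot.read_camera('wrist');E=extr('wrist',s)
    if save: cv2.imwrite('pics/'+save,im[:,:,::-1])
    print('tcp',np.round(s['tool_pos'],4),'t',s['t'])
    for r in robot.regions_of('wrist',n)[:2]:
        e=r['extent'];x0=ray(e[:2],E,.03)[:2];p,f=fit(n,r['region'],E,x0,z0)
        print(n,round(r['p'],2),np.round(e,1),np.round(p,4),round(f,3))
E
python3 - <<'E'
from h import *
wfit('pot',save='w1.png');wfit('beaker')
E
```

```text
tcp [ 0.4597 -0.0217  0.2187] t 3.45
pot 0.6 [299.8 166.4  67.6  70.3] [0.4763 0.0073] 0.023
tcp [ 0.4592 -0.0233  0.2186] t 3.55
beaker 0.67 [300.7   7.6  37.    7.2] [0.657  0.0029] 0.05
```

View pics/w1.png

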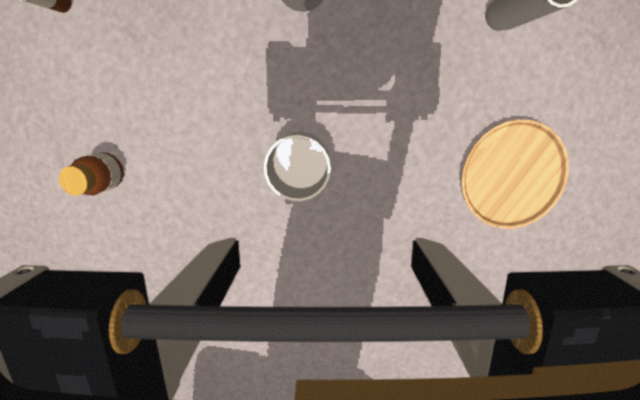

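Call:
play_rows(
  plan=[
    {"slide": [0.28, 0.5, -0.7], "roll": 0, "fingers": 1},
    {"slide": [0.27, 0.5, -1], "roll": 0, "fingers": 1},
    {"slide": [0, 0, -1], "roll": 0, "fingers": 1},
    {"slide": [0, 0, -1], "roll": 0, "fingers": 1},
    {"slide": [0, 0, -1], "roll": 0, "fingers": 1},
    {"slide": [0, 0, -1], "roll": 0, "fingers": 1},
    {"slide": [0, 0, -0.7], "roll": 0, "fingers": 1},
    {"slide": [0, 0, -0.32], "roll": 0, "fingers": 1},
    {"slide": [0, 0, 0], "roll": 0, "fingers": 0.4},
    {"slide": [0, 0, 0], "roll": 0, "fingers": -1},
    {"slide": [0, 0, 0], "roll": 0, "fingers": -1},
    {"slide": [0, 0, 0], "roll": 0, "fingers": -1},
    {"slide": [0, 0, 0], "roll": 0, "fingers": -1},
  ],
  squeeze=12,
)

```text
t: 5.28
tool_pos: [0.4767, 0.0067, 0.0181]
orientation: [2.223, 0.001, -2.219]
force: [-0.7, 0.2, 7.1]
opening: 0.0671
```

```bash
python3 - <<'E'
from h import *
s=robot.read_state();print({k:np.round(s[k],3) for k in('tool_pos','force','opening','wrist_torque')})
im=robot.read_camera('side');cv2.imwrite('pics/s1.png',cv2.resize(im[180:320,220:460,::-1],None,fx=3,fy=3))
s=robot.read_state();print({k:np.round(s[k],3) for k in('tool_pos','force','opening','wrist_torque')})
E
```

```text
{'tool_pos': array([0.477, 0.007, 0.018]), 'force': array([-0.721,  0.216,  7.073]), 'opening': np.float64(0.067), 'wrist_torque': array([ 0.067,  0.195, -0.049])}
{'tool_pos': array([0.477, 0.007, 0.018]), 'force': array([-1.394, -0.61 ,  6.75 ]), 'opening': np.float64(0.067), 'wrist_torque': array([ 0.054,  0.164, -0.007])}
```

View pics/s1.png

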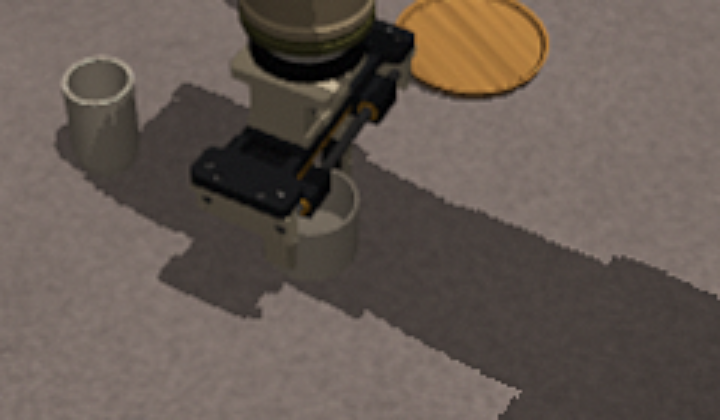

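Call:
play_rows(
  plan=[
    {"slide": [0, 0, 0.5], "fingers": -1, "roll": 0},
    {"slide": [0, 0, 1], "fingers": -1, "roll": 0},
    {"slide": [0, 0, 1], "fingers": -1, "roll": 0},
    {"slide": [-0.2, -1, 1], "fingers": -1, "roll": 0},
    {"slide": [-0.3, -1, 1], "fingers": -1, "roll": 0},
    {"slide": [0, -1, 1], "fingers": -1, "roll": 0},
    {"slide": [0, -1, 0], "fingers": -1, "roll": 0},
    {"slide": [0, -1, 0], "fingers": -1, "roll": 0},
    {"slide": [0, -1, 0], "fingers": -1, "roll": 0},
    {"slide": [0, 0, 0], "fingers": -1, "roll": 0},
  ],
  squeeze=12,
)

```text
t: 6.58
tool_pos: [0.4605, -0.1747, 0.1827]
orientation: [-2.221, 0.002, 2.221]
force: [-1.0, 0.7, -1.1]
opening: 0.0668
```

```bash
python3 - <<'E'
from h import *
wfit('tray',save='w2.png');wfit('tube')
E
```

```text
tcp [ 0.4605 -0.1747  0.1827] t 6.575
tray 0.78 [391.1 177.9 123.3 120.9] [ 0.4612 -0.2428] 0.202
tcp [ 0.4606 -0.1729  0.1823] t 6.675
tube 0.77 [362.2   9.4  40.3  18.8] [ 0.6355 -0.2055] 0.04
```

View pics/w2.png

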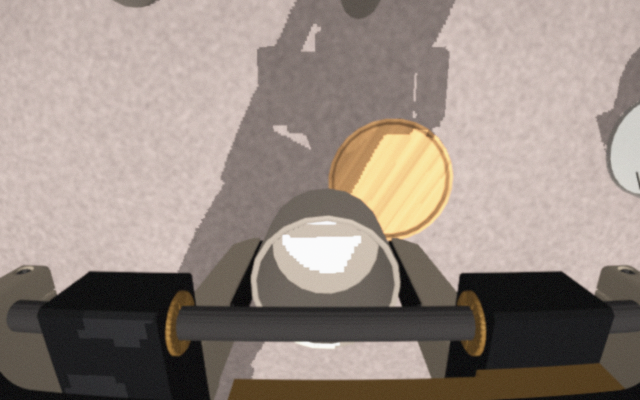

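Call:
play_rows(
  plan=[
    {"slide": [0.03, -0.8, -0.3], "fingers": -1, "roll": 0},
    {"slide": [0, -0.8, -0.7], "fingers": -1, "roll": 0},
    {"slide": [0, -0.73, -1], "fingers": -1, "roll": 0},
    {"slide": [0, 0, -1], "fingers": -1, "roll": 0},
    {"slide": [0, 0, -1], "fingers": -1, "roll": 0},
    {"slide": [0, 0, -0.6], "fingers": -1, "roll": 0},
    {"slide": [0, 0, -0.35], "fingers": -1, "roll": 0},
    {"slide": [0, 0, -0.2], "fingers": -1, "roll": 0},
    {"slide": [0, 0, -0.05], "fingers": -1, "roll": 0},
    {"slide": [0, 0, 0], "fingers": -1, "roll": 0},
    {"slide": [0, 0, 0], "fingers": -1, "roll": 0},
  ],
)

```text
t: 8.15
tool_pos: [0.4622, -0.2434, 0.0267]
orientation: [2.222, 0.001, -2.219]
force: [-0.5, 0.3, -0.7]
opening: 0.0666
```

Call:
play_rows(
  plan=[
    {"slide": [0, 0, -0.06], "fingers": -1, "roll": 0},
    {"slide": [0, 0, 0], "fingers": -1, "roll": 0},
    {"slide": [0, 0, -0.04], "fingers": -1, "roll": 0},
    {"slide": [0, 0, 0], "fingers": -1, "roll": 0},
  ],
)

```text
t: 8.65
tool_pos: [0.4618, -0.2431, 0.0241]
orientation: [2.221, 0.001, -2.221]
force: [-4.8, 2.6, 10.3]
opening: 0.0667
```

Call:
play_rows(
  plan=[
    {"slide": [0, 0, 0.03], "fingers": 0.6, "roll": 0},
    {"slide": [0, 0, 0], "fingers": 0.8, "roll": 0},
    {"slide": [0, 0, 0], "fingers": 1, "roll": 0},
    {"slide": [0, 0, 0.3], "fingers": 1, "roll": 0},
    {"slide": [0, 0, 1], "fingers": 1, "roll": 0},
    {"slide": [0, 0, 1], "fingers": 1, "roll": 0},
    {"slide": [0.3, 0.3, 1], "fingers": 1, "roll": 0},
    {"slide": [0.5, 0.8, 1], "fingers": 1, "roll": 0},
    {"slide": [0.5, 1, 1], "fingers": 1, "roll": 0},
    {"slide": [0.5, 1, 1], "fingers": 1, "roll": 0},
    {"slide": [0.5, 1, 0], "fingers": 1, "roll": 0},
    {"slide": [0.5, 1, 0], "fingers": 1, "roll": 0},
    {"slide": [0.5, 1, 0], "fingers": 1, "roll": 0},
    {"slide": [0.5, 1, 0], "fingers": 1, "roll": 0},
    {"slide": [0, 0, 0], "fingers": 1, "roll": 0},
  ],
)

```text
t: 10.52
tool_pos: [0.5763, -0.0282, 0.2134]
orientation: [2.22, 0.005, -2.219]
force: [-0.4, -0.4, -1.0]
opening: 0.0933
```

```bash
python3 - <<'E'
from h import *
wfit('beaker',save='w3.png')
for c in("top","side"):
    im=robot.read_camera(c);E=extr(c);cv2.imwrite(f'pics/{c}3.png',im[:,:,::-1])
    for n,z in(('pot',.006),('tray',0),('beaker',0)):
        for r in robot.regions_of(c,n)[:2]:
            e=r['extent'];p,f=fit(n,r['region'],E,ray(e[:2],E,.03)[:2],z)
            print(c,n,round(r['p'],2),np.round(e,1),np.round(p,4),round(f,3))
E
```

```text
tcp [ 0.5763 -0.0282  0.2134] t 10.525
beaker 0.65 [293.5 106.   62.6  59.9] [0.6557 0.0023] 0.041
top pot 0.82 [364.6 233.5  24.9  21.4] [ 0.4599 -0.2425] 0.043
top tray 0.74 [363.6 233.6  44.7  44. ] [ 0.4611 -0.2413] 0.478
side pot 0.87 [377.9 186.2  30.1  33.5] [ 0.4573 -0.239 ] 0.046
side tray 0.57 [378.5 195.5  52.3  31.2] [ 0.4625 -0.2445] 1.026
side beaker 0.78 [253.8 218.6  26.1  46.4] [0.6531 0.0037] 0.077
```

View pics/side3.png

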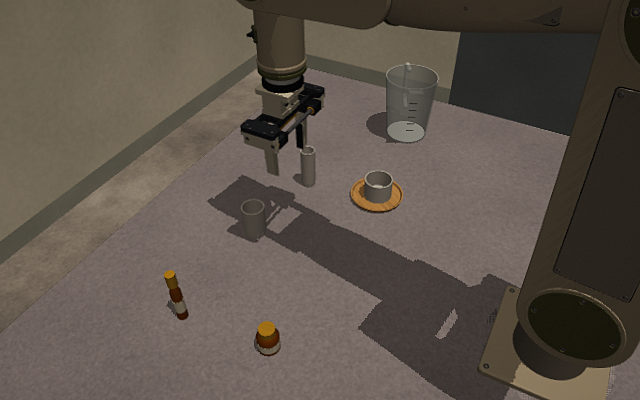

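View pics/top3.png

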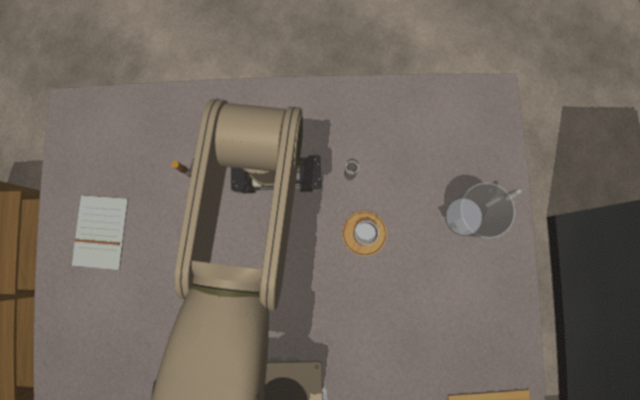

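Call:
play_rows(
  plan=[
    {"slide": [0.6, 0.25, 0], "fingers": 1, "roll": 0},
    {"slide": [0.9, 0.4, -0.3], "fingers": 1, "roll": 0},
    {"slide": [0.83, 0.4, -1], "fingers": 1, "roll": 0},
    {"slide": [0.3, 0, -1], "fingers": 1, "roll": 0},
    {"slide": [0, 0, -1], "fingers": 1, "roll": 0},
    {"slide": [0, 0, -1], "fingers": 1, "roll": 0},
    {"slide": [0, 0, -0.6], "fingers": 1, "roll": 0},
    {"slide": [0, 0, -0.4], "fingers": 0.4, "roll": 0},
    {"slide": [0, 0, 0], "fingers": 0.4, "roll": 0},
    {"slide": [0, 0, 0], "fingers": 0, "roll": 0},
    {"slide": [0, 0, 0], "fingers": -1, "roll": 0},
    {"slide": [0, 0, 0], "fingers": -1, "roll": 0},
    {"slide": [0, 0, 0], "fingers": -1, "roll": 0},
    {"slide": [0, 0, 0], "fingers": -1, "roll": 0},
  ],
  squeeze=10,
)

```text
t: 12.78
tool_pos: [0.6554, 0.0014, 0.055]
orientation: [2.223, 0.001, -2.219]
force: [-0.7, 1.6, 6.1]
opening: 0.0513
```

Call:
play_rows(
  plan=[
    {"slide": [0, 0, 0.5], "fingers": -1, "roll": 0},
    {"slide": [0, 0, 1], "fingers": -1, "roll": 0},
    {"slide": [0, 0, 1], "fingers": -1, "roll": 0},
    {"slide": [0, 0, 1], "fingers": -1, "roll": 0},
    {"slide": [-0.5, -0.6, 0.6], "fingers": -1, "roll": 0},
    {"slide": [-0.72, -0.9, 0], "fingers": -1, "roll": 0},
    {"slide": [-0.75, -0.95, 0], "fingers": -1, "roll": 0},
    {"slide": [-0.75, -0.95, 0], "fingers": -1, "roll": 0},
    {"slide": [-0.75, -0.95, 0], "fingers": -1, "roll": 0},
    {"slide": [-0.75, -0.95, 0], "fingers": -1, "roll": 0},
    {"slide": [-0.75, -0.95, 0], "fingers": -1, "roll": 0},
    {"slide": [-0.75, -0.95, 0], "fingers": -1, "roll": 0},
    {"slide": [-0.75, -0.95, 0], "fingers": -1, "roll": 0},
    {"slide": [0, 0, 0], "fingers": -1, "roll": 0},
    {"slide": [0, 0, 0], "fingers": -1, "roll": 0},
  ],
)

```text
t: 14.65
tool_pos: [0.4607, -0.2428, 0.1774]
orientation: [2.222, 0.001, -2.221]
force: [-0.7, 1.1, -1.0]
opening: 0.0514
```

```bash
python3 - <<'E'
from h import *
s=robot.read_state();print(np.round(s['tool_pos'],4))
im=robot.read_camera('wrist');E=extr('wrist',s);cv2.imwrite('pics/w4.png',im[:,:,::-1])
for c in('side','top'):
    im=robot.read_camera(c);E=extr(c);cv2.imwrite(f'pics/{c}4.png',im[:,:,::-1])
    for n,z in(('pot',.006),('beaker',s['tool_pos'][2]-.054)):
        for r in robot.regions_of(c,n)[:2]:
            e=r['extent'];p,f=fit(n,r['region'],E,ray(e[:2],E,z+.03)[:2],z)
            print(c,n,round(r['p'],2),np.round(e,1),np.round(p,4),round(f,3))
E
```

```text
[ 0.4607 -0.2428  0.1774]
side pot 0.85 [378.6 186.7  27.1  34.2] [ 0.4587 -0.2407] 0.039
side beaker 0.95 [381.3 142.6  27.   42.7] [ 0.4593 -0.2415] 0.469
side beaker 0.74 [415.  102.8  48.2  83.7] [ 0.4203 -0.3446] 0.638
```

View pics/w4.png

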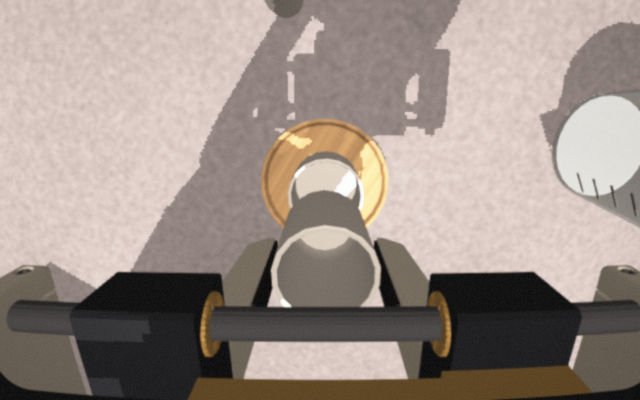

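View pics/side4.png

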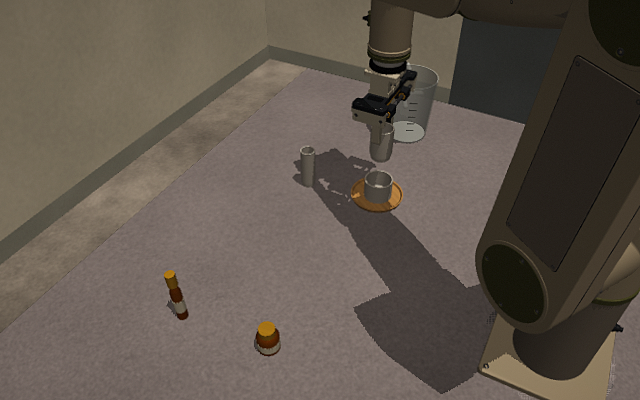

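Call:
play_rows(
  plan=[
    {"slide": [0, 0, -0.4], "fingers": -1, "roll": 0},
    {"slide": [0, 0, -0.7], "fingers": -1, "roll": 0},
    {"slide": [0, 0, -0.7], "fingers": -1, "roll": 0},
    {"slide": [0, 0, -0.6], "fingers": -1, "roll": 0},
    {"slide": [0, 0, -0.5], "fingers": -1, "roll": 0},
    {"slide": [0, 0, -0.4], "fingers": -1, "roll": 0},
    {"slide": [0, 0, -0.25], "fingers": -1, "roll": 0},
    {"slide": [0, 0, -0.1], "fingers": -1, "roll": 0},
    {"slide": [0, 0, 0], "fingers": -1, "roll": 0},
    {"slide": [0, 0, 0], "fingers": -1, "roll": 0},
  ],
)

```text
t: 16.25
tool_pos: [0.461, -0.2434, 0.0681]
orientation: [2.222, 0.001, -2.219]
force: [1.0, 0.7, -1.2]
opening: 0.051
```

Call:
play_rows(
  plan=[
    {"slide": [0, 0, -0.06], "fingers": -1, "roll": 0},
    {"slide": [0, 0, -0.04], "fingers": -1, "roll": 0},
    {"slide": [0, 0, 0], "fingers": -1, "roll": 0},
  ],
)

```text
t: 16.62
tool_pos: [0.4609, -0.2432, 0.0649]
orientation: [2.221, 0.001, -2.22]
force: [-0.8, 1.5, 3.2]
opening: 0.051
```

Call:
play_rows(
  plan=[
    {"slide": [0, 0, -0.01], "fingers": 0.25, "roll": 0},
    {"slide": [0, 0, 0], "fingers": 0.5, "roll": 0},
    {"slide": [0, 0, 0], "fingers": 0.8, "roll": 0},
    {"slide": [0, 0, 0.4], "fingers": 1, "roll": 0},
    {"slide": [0, 0, 1], "fingers": 1, "roll": 0},
    {"slide": [0, 0, 1], "fingers": 1, "roll": 0},
    {"slide": [0.5, 0.1, 1], "fingers": 1, "roll": 0},
    {"slide": [1, 0.3, 1], "fingers": 1, "roll": 0},
    {"slide": [1, 0.3, 0.6], "fingers": 1, "roll": 0},
    {"slide": [0.5, 0.3, 0], "fingers": 1, "roll": 0},
    {"slide": [0, 0, 0], "fingers": 1, "roll": 0},
    {"slide": [0, 0, 0], "fingers": 1, "roll": 0},
  ],
)

```text
t: 18.12
tool_pos: [0.5492, -0.213, 0.2127]
orientation: [2.218, 0.002, -2.224]
force: [-0.5, -0.3, -0.5]
opening: 0.0927
```

```bash
python3 - <<'E'
from h import *
wfit('tube',save='w5.png')
for c in('side','top'):
    im=robot.read_camera(c);E=extr(c);cv2.imwrite(f'pics/{c}5.png',im[:,:,::-1])
    for n,z in(('beaker',.010),('tube',0),('bottle',0)):
        for r in robot.regions_of(c,n)[:2]:
            e=r['extent'];p,f=fit(n,r['region'],E,ray(e[:2],E,z+.05)[:2],z)
            print(c,n,round(r['p'],2),np.round(e,1),np.round(p,4),round(f,3))
E
```

```text
tcp [ 0.5492 -0.213   0.2127] t 18.125
tube 0.91 [315.6  95.1  42.8  45.6] [ 0.635 -0.206] 0.041
tube 0.16 [592.5 222.9  95.1 100.6] [ 0.5033 -0.4957] 0.589
side beaker 0.76 [375.8 173.8  23.4  28. ] [ 0.4672 -0.2624] 0.494
side tube 0.9 [305.6 166.4  16.1  41.9] [ 0.6328 -0.203 ] 0.042
side bottle 0.79 [173.1 297.9  27.9  51.5] [0.6498 0.2648] 0.084
top beaker 0.73 [367.1 233.   20.4  22.4] [ 0.4596 -0.2421] 0.052
top bottle 0.67 [184.  169.2  21.6  14.9] [0.6524 0.2679] 0.212
```

View pics/w5.png

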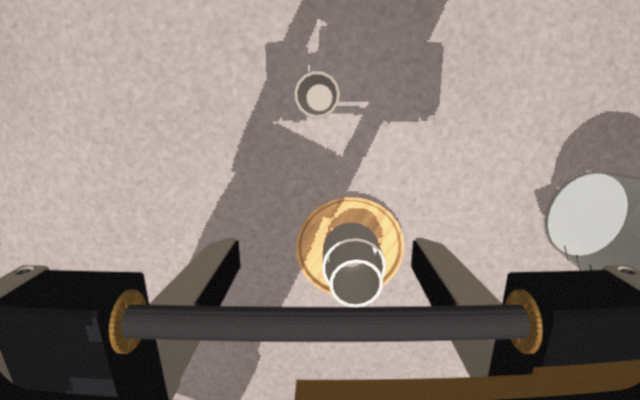

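View pics/side5.png

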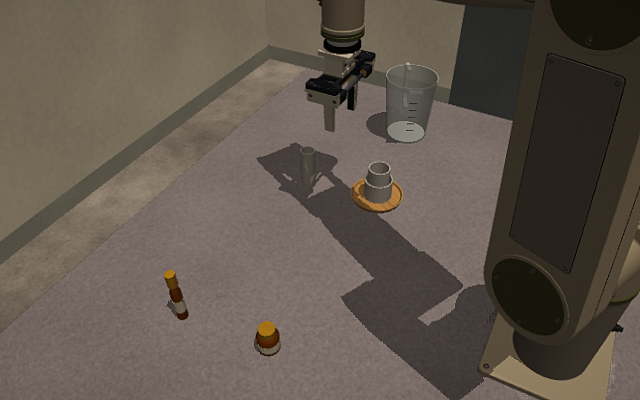

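Call:
play_rows(
  plan=[
    {"slide": [0.6, 0.1, 0], "fingers": 1, "roll": 0},
    {"slide": [1, 0.13, 0], "fingers": 1, "roll": 0},
    {"slide": [0.9, 0, -0.5], "fingers": 0.6, "roll": 0},
    {"slide": [0.32, 0, -1], "fingers": 0.4, "roll": 0},
    {"slide": [0, 0, -1], "fingers": 0.3, "roll": 0},
    {"slide": [0, 0, -1], "fingers": 0.3, "roll": 0},
    {"slide": [0, 0, -0.6], "fingers": 0.3, "roll": 0},
    {"slide": [0, 0, -0.33], "fingers": 0.3, "roll": 0},
    {"slide": [0, 0, 0], "fingers": 0.3, "roll": 0},
    {"slide": [0, 0, 0], "fingers": 0, "roll": 0},
    {"slide": [0, 0, 0], "fingers": -1, "roll": 0},
    {"slide": [0, 0, 0], "fingers": -1, "roll": 0},
    {"slide": [0, 0, 0], "fingers": -1, "roll": 0},
    {"slide": [0, 0, 0], "fingers": -1, "roll": 0},
  ],
  squeeze=9,
)

```text
t: 20.38
tool_pos: [0.6356, -0.2063, 0.082]
orientation: [2.222, 0.001, -2.219]
force: [0.5, 0.5, 3.8]
opening: 0.0354
```

Call:
play_rows(
  plan=[
    {"slide": [0, 0, 0.5], "fingers": -1, "roll": 0},
    {"slide": [0, 0, 1], "fingers": -1, "roll": 0},
    {"slide": [0, 0, 1], "fingers": -1, "roll": 0},
    {"slide": [0, 0, 1], "fingers": -1, "roll": 0},
    {"slide": [-0.4, -0.1, 1], "fingers": -1, "roll": 0},
    {"slide": [-0.8, -0.2, 0.1], "fingers": -1, "roll": 0},
    {"slide": [-1, -0.2, 0], "fingers": -1, "roll": 0},
    {"slide": [-1, -0.2, 0], "fingers": -1, "roll": 0},
    {"slide": [-1, -0.2, 0], "fingers": -1, "roll": 0},
    {"slide": [-1, -0.2, 0], "fingers": -1, "roll": 0},
    {"slide": [-0.6, -0.12, 0], "fingers": -1, "roll": 0},
    {"slide": [0, 0, 0], "fingers": -1, "roll": 0},
    {"slide": [0, 0, 0], "fingers": -1, "roll": 0},
  ],
)

```text
t: 22.0
tool_pos: [0.4616, -0.2428, 0.2198]
orientation: [2.222, 0.001, -2.22]
force: [-0.2, -0.0, -0.6]
opening: 0.0351
```

```bash
python3 - <<'E'
from h import *
s=robot.read_state();print(np.round(s['tool_pos'],4))
im=robot.read_camera('wrist');E=extr('wrist',s);cv2.imwrite('pics/w6.png',im[:,:,::-1])
c='side'
im=robot.read_camera(c);E=extr(c);cv2.imwrite(f'pics/{c}6.png',cv2.resize(im[80:230,280:480,::-1],None,fx=4,fy=4,interpolation=cv2.INTER_CUBIC))
for n,z in(('beaker',.010),('tube',s['tool_pos'][2]-.082)):
        for r in robot.regions_of(c,n)[:2]:
            e=r['extent'];p,f=fit(n,r['region'],E,ray(e[:2],E,z+.05)[:2],z)
            print(c,n,round(r['p'],2),np.round(e,1),np.round(p,4),round(f,3))
E
```

```text
[ 0.4616 -0.2428  0.2198]
side beaker 0.69 [377.1 174.7  24.6  27.8] [ 0.4684 -0.264 ] 0.55
side tube 0.59 [384.4 130.8  17.7  47.4] [ 0.458  -0.2404] 0.328
```

View pics/w6.png

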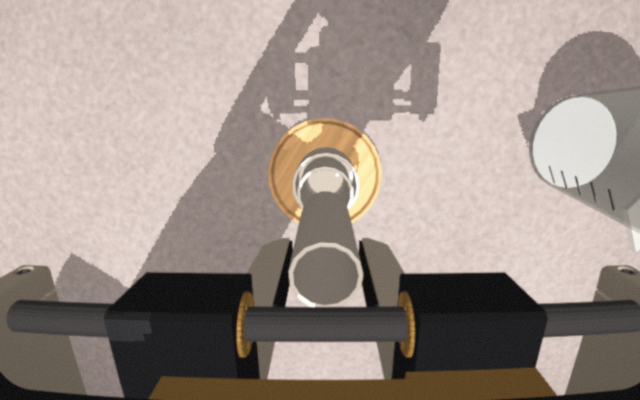

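View pics/side6.png

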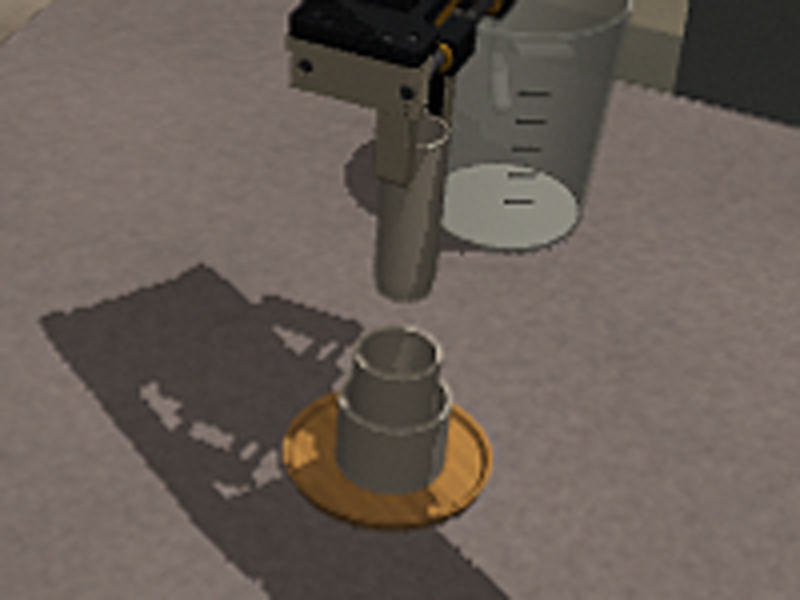

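Call:
play_rows(
  plan=[
    {"slide": [0, 0, -0.4], "fingers": -1, "roll": 0},
    {"slide": [0, 0, -0.6], "fingers": -1, "roll": 0},
    {"slide": [0, 0, -0.6], "fingers": -1, "roll": 0},
    {"slide": [0, 0, -0.6], "fingers": -1, "roll": 0},
    {"slide": [0, 0, -0.6], "fingers": -1, "roll": 0},
    {"slide": [0, 0, -0.5], "fingers": -1, "roll": 0},
    {"slide": [0, 0, -0.35], "fingers": -1, "roll": 0},
    {"slide": [0, 0, -0.25], "fingers": -1, "roll": 0},
    {"slide": [0, 0, -0.1], "fingers": -1, "roll": 0},
    {"slide": [0, 0, 0], "fingers": -1, "roll": 0},
    {"slide": [0, 0, 0], "fingers": -1, "roll": 0},
  ],
)

```text
t: 23.58
tool_pos: [0.4615, -0.243, 0.0998]
orientation: [2.221, 0.001, -2.22]
force: [0.7, 0.4, -0.5]
opening: 0.0354
```

Call:
play_rows(
  plan=[
    {"slide": [0, 0, -0.06], "fingers": -1, "roll": 0},
    {"slide": [0, 0, -0.04], "fingers": -1, "roll": 0},
    {"slide": [0, 0, -0.03], "fingers": -1, "roll": 0},
    {"slide": [0, 0, 0], "fingers": -1, "roll": 0},
  ],
)

```text
t: 24.08
tool_pos: [0.4615, -0.2429, 0.096]
orientation: [2.221, 0.001, -2.22]
force: [-1.7, -0.2, 5.7]
opening: 0.0353
```

Call:
play_rows(
  plan=[
    {"slide": [0, 0, 0], "fingers": -0.1, "roll": 0},
    {"slide": [0, 0, 0], "fingers": 0.2, "roll": 0},
    {"slide": [0, 0, 0], "fingers": 0.5, "roll": 0},
    {"slide": [0, 0, 0.4], "fingers": 0.5, "roll": 0},
    {"slide": [0, 0, 1], "fingers": 0.5, "roll": 0},
    {"slide": [0, 0, 1], "fingers": 0.5, "roll": 0},
    {"slide": [0, 0.4, 1], "fingers": 0.5, "roll": 0},
    {"slide": [0, 0.8, 1], "fingers": 0.5, "roll": 0},
    {"slide": [0, 1, 0.4], "fingers": 0.5, "roll": 0},
    {"slide": [0.2, 1, 0], "fingers": 0.5, "roll": 0},
    {"slide": [0.3, 1, 0], "fingers": 0.5, "roll": 0},
    {"slide": [0.3, 1, 0], "fingers": 0.5, "roll": 0},
    {"slide": [0.3, 1, 0], "fingers": 0.5, "roll": 0},
    {"slide": [0.3, 1, 0], "fingers": 0.5, "roll": 0},
    {"slide": [0.3, 1, 0], "fingers": 0.5, "roll": 0},
    {"slide": [0.3, 1, 0], "fingers": 0.5, "roll": 0},
    {"slide": [0.3, 1, 0], "fingers": 0.5, "roll": 0},
    {"slide": [0.3, 1, 0], "fingers": 0.5, "roll": 0},
    {"slide": [0.3, 1, 0], "fingers": 0.5, "roll": 0},
    {"slide": [0.3, 1, 0], "fingers": 0.5, "roll": 0},
  ],
)

```text
t: 26.58
tool_pos: [0.5575, 0.1543, 0.2404]
orientation: [2.222, 0.002, -2.22]
force: [1.1, -0.8, 0.2]
opening: 0.0695
```

Call:
play_rows(
  plan=[
    {"slide": [0.3, 1, 0], "fingers": 0.4, "roll": 0},
    {"slide": [0.2, 1, 0], "fingers": 0.3, "roll": 0},
    {"slide": [0, 1, 0], "fingers": 0.3, "roll": 0},
    {"slide": [0, 0.5, 0], "fingers": 0.3, "roll": 0},
    {"slide": [0, 0, 0], "fingers": 0.3, "roll": 0},
    {"slide": [0, 0, 0], "fingers": 0.3, "roll": 0},
  ],
)

```text
t: 27.32
tool_pos: [0.5722, 0.2573, 0.2396]
orientation: [2.221, 0.0, -2.221]
force: [0.3, -0.9, -0.8]
opening: 0.0607
```

```bash
python3 - <<'E'
from h import *
wfit('bottle',save='w7.png')
for c in('side','top'):
    im=robot.read_camera(c);E=extr(c);cv2.imwrite(f'pics/{c}7.png',im[:,:,::-1])
    for n,z in(('beaker',.010),('tube',0.014),('pot',.006),('bottle',0)):
        for r in robot.regions_of(c,n)[:2]:
            e=r['extent'];p,f=fit(n,r['region'],E,ray(e[:2],E,z+.05)[:2],z)
            print(c,n,round(r['p'],2),np.round(e,1),np.round(p,4),round(f,3))
E
```

```text
tcp [0.5722 0.2573 0.2396] t 27.325
bottle 0.71 [317.5 103.   26.3  26. ] [0.6517 0.2649] 0.046
side beaker 0.66 [378.1 175.9  25.5  27.9] [ 0.4686 -0.2688] 1.405
side tube 0.73 [379.6 163.7  12.6  14.3] [ 0.4838 -0.309 ] 1.372
side pot 0.74 [379.  188.4  28.3  23.2] [ 0.4572 -0.237 ] 0.763
side bottle 0.79 [172.9 296.8  27.3  47.6] [0.6518 0.2636] 0.236
top tube 0.73 [484.4 211.   78.1  60. ] [ 0.5259 -0.612 ] 0.888
top tube 0.61 [364.9 234.6  40.6  46.2] [ 0.4138 -0.2354] 0.866
top pot 0.62 [186.5 171.4  11.   12.6] [0.664 0.241] 8.782
top pot 0.43 [364.4 233.3  25.5  22.5] [ 0.4592 -0.2428] 2.421
top bottle 0.42 [188.1 172.8   9.    8. ] [0.6435 0.2526] 1.862
```

View pics/w7.png

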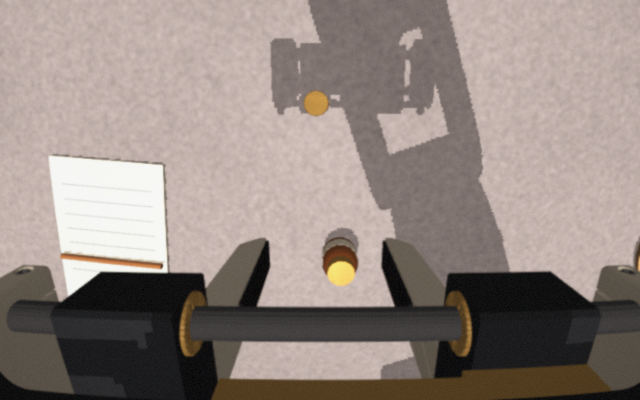

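View pics/side7.png

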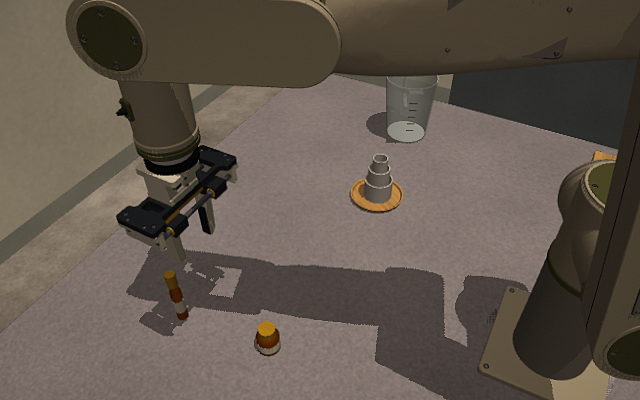

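Call:
play_rows(
  plan=[
    {"slide": [0.6, 0.1, 0], "fingers": 0.3, "roll": 0},
    {"slide": [1, 0.16, 0], "fingers": 0.3, "roll": 0},
    {"slide": [0.8, 0, 0], "fingers": 0.3, "roll": 0},
    {"slide": [0.23, 0, -0.5], "fingers": 0.3, "roll": 0},
    {"slide": [0, 0, -1], "fingers": 0.2, "roll": 0},
    {"slide": [0, 0, -1], "fingers": 0.1, "roll": 0},
    {"slide": [0, 0, -1], "fingers": 0, "roll": 0},
    {"slide": [0, 0, -0.6], "fingers": 0, "roll": 0},
    {"slide": [0, 0, -0.38], "fingers": 0, "roll": 0},
    {"slide": [0, 0, 0], "fingers": 0, "roll": 0},
    {"slide": [0, 0, 0], "fingers": -0.2, "roll": 0},
    {"slide": [0, 0, 0], "fingers": -0.4, "roll": 0},
  ],
  squeeze=10,
)

```text
t: 29.42
tool_pos: [0.6519, 0.2663, 0.1065]
orientation: [2.224, 0.002, -2.219]
force: [-0.8, -0.0, -0.3]
opening: 0.032
```

```bash
python3 - <<'E'
from h import *
s=robot.read_state();print(s['t'],np.round(s['tool_pos'],4),np.round(s['force'],1),s['opening'])
im=robot.read_camera('wrist');cv2.imwrite('pics/w8.png',im[:,:,::-1])
im=robot.read_camera('side');cv2.imwrite('pics/s8.png',cv2.resize(im[180:340,80:280,::-1],None,fx=3,fy=3))
E
```

```text
29.425 [0.6519 0.2663 0.1065] [-0.8 -0.  -0.3] 0.03202155826708328
```

View pics/w8.png

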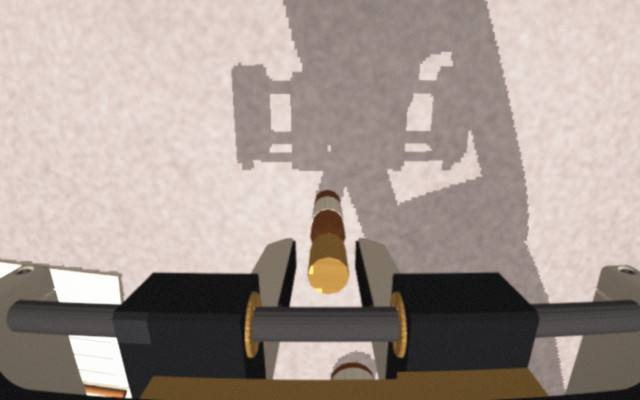

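View pics/s8.png

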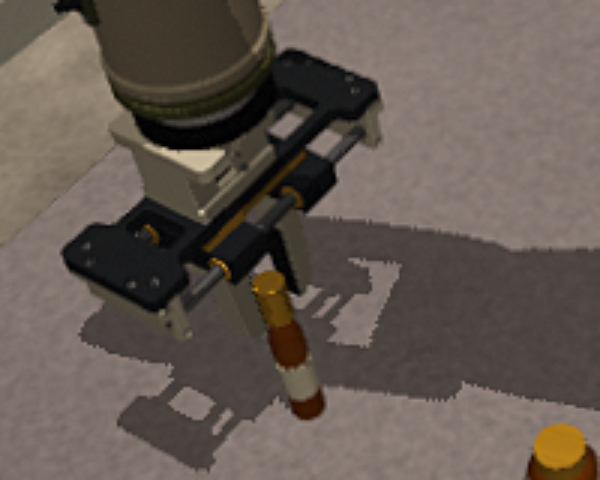

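Call:
play_rows(
  plan=[
    {"slide": [0, 0, 0], "fingers": -0.6, "roll": 0},
    {"slide": [0, 0, 0], "fingers": -1, "roll": 0},
    {"slide": [0, 0, 0], "fingers": -1, "roll": 0},
    {"slide": [0, 0, 0], "fingers": -1, "roll": 0},
    {"slide": [0, 0, 0.05], "fingers": -1, "roll": 0},
    {"slide": [0, 0, 0.4], "fingers": -1, "roll": 0},
    {"slide": [0, 0, 0], "fingers": -1, "roll": 0},
  ],
  squeeze=10,
)

```text
t: 30.4
tool_pos: [0.652, 0.2664, 0.1203]
orientation: [2.224, 0.003, -2.218]
force: [0.9, 0.8, -0.4]
opening: 0.0195
```

Call:
play_rows(
  plan=[
    {"slide": [0, 0, 0.5], "fingers": -1, "roll": 0},
    {"slide": [0, 0, 0.9], "fingers": -1, "roll": 0},
    {"slide": [0, 0, 0.9], "fingers": -1, "roll": 0},
    {"slide": [0, 0, 0.9], "fingers": -1, "roll": 0},
    {"slide": [0, -0.2, 0.9], "fingers": -1, "roll": 0},
    {"slide": [-0.2, -0.4, 0.6], "fingers": -1, "roll": 0},
    {"slide": [-0.3, -0.6, 0.3], "fingers": -1, "roll": 0},
    {"slide": [-0.35, -0.8, 0], "fingers": -1, "roll": 0},
    {"slide": [-0.35, -0.9, 0], "fingers": -1, "roll": 0},
    {"slide": [-0.35, -0.9, 0], "fingers": -1, "roll": 0},
    {"slide": [-0.35, -0.9, 0], "fingers": -1, "roll": 0},
    {"slide": [-0.35, -0.9, 0], "fingers": -1, "roll": 0},
    {"slide": [-0.35, -0.9, 0], "fingers": -1, "roll": 0},
    {"slide": [-0.35, -0.9, 0], "fingers": -1, "roll": 0},
    {"slide": [-0.35, -0.9, 0], "fingers": -1, "roll": 0},
    {"slide": [-0.35, -0.9, 0], "fingers": -1, "roll": 0},
    {"slide": [-0.35, -0.9, 0], "fingers": -1, "roll": 0},
    {"slide": [-0.35, -0.9, 0], "fingers": -1, "roll": 0},
    {"slide": [-0.35, -0.9, 0], "fingers": -1, "roll": 0},
    {"slide": [-0.35, -0.9, 0], "fingers": -1, "roll": 0},
  ],
)

```text
t: 32.9
tool_pos: [0.4984, -0.119, 0.2686]
orientation: [2.221, 0.001, -2.221]
force: [0.9, -0.1, -0.6]
opening: 0.0198
```

Call:
play_rows(
  plan=[
    {"slide": [-0.35, -0.9, 0], "fingers": -1, "roll": 0},
    {"slide": [-0.35, -0.8, 0], "fingers": -1, "roll": 0},
    {"slide": [-0.35, -0.7, 0], "fingers": -1, "roll": 0},
    {"slide": [-0.25, -0.5, 0], "fingers": -1, "roll": 0},
    {"slide": [0, -0.35, 0], "fingers": -1, "roll": 0},
    {"slide": [0, 0, 0], "fingers": -1, "roll": 0},
    {"slide": [0, 0, 0], "fingers": -1, "roll": 0},
  ],
)

```text
t: 33.78
tool_pos: [0.4608, -0.215, 0.2683]
orientation: [2.221, 0.002, -2.221]
force: [-0.3, 0.5, -2.4]
opening: 0.02
```

Call:
play_rows(
  plan=[
    {"slide": [0.01, -0.45, 0], "fingers": -1, "roll": 0},
    {"slide": [0.01, -0.47, 0], "fingers": -1, "roll": 0},
    {"slide": [0, 0, 0], "fingers": -1, "roll": 0},
    {"slide": [0, 0, 0], "fingers": -1, "roll": 0},
    {"slide": [0, 0, 0], "fingers": -1, "roll": 0},
  ],
)

```text
t: 34.4
tool_pos: [0.4611, -0.2429, 0.2684]
orientation: [2.221, 0.002, -2.221]
force: [-0.4, 0.1, -1.2]
opening: 0.0196
```

```bash
python3 - <<'E'
from h import *
s=robot.read_state();print(s['t'],np.round(s['tool_pos'],4),np.round(s['force'],1),s['opening'])
Ew=extr('wrist',s)
im=robot.read_camera('wrist');w=cv2.resize(im[120:300,220:440,::-1],None,fx=3,fy=3).copy();cv2.imwrite('pics/w9.png',w)
for n in('tube','bottle','beaker'):
    for r in robot.regions_of('wrist',n)[:2]: print(n,round(r['p'],2),np.round(r['extent'],1))
im=robot.read_camera('side');cv2.imwrite('pics/s9.png',cv2.resize(im[70:220,300:460,::-1],None,fx=4,fy=4,interpolation=cv2.INTER_CUBIC))
# predicted rim circle tube and bottle base, in wrist
for nm,r,z in(('tuberim',.018,.119),('beakrim',.026,.09),('botbase',.011,s['tool_pos'][2]-.1065)):
  for E,c in((Ew,'w'),(extr('side'),'s')):
    q=proj([(.4615+r*np.cos(t),-.243+r*np.sin(t),z) for t in a],E);print(c,nm,q.min(0).round(1),q.max(0).round(1))
E
```

```text
34.4 [ 0.4611 -0.2429  0.2684] [-0.4  0.1 -1.2] 0.019616034085854685
tube 0.93 [324.7 178.   36.4  41.6]
bottle 0.69 [325.  239.9  41.3 106.5]
beaker 0.96 [325.4 174.4  47.8  46.6]
w tuberim [306.9 170. ] [344.2 206.3]
s tuberim [371.4 151.9] [387.  161.3]
w beakrim [300.7 157.1] [350.3 205.6]
s beakrim [367.3 159.6] [389.4 173.3]
w botbase [312.5 187.9] [338.6 213. ]
s botbase [375.6 138.5] [385.4 144.2]
```

View pics/w9.png

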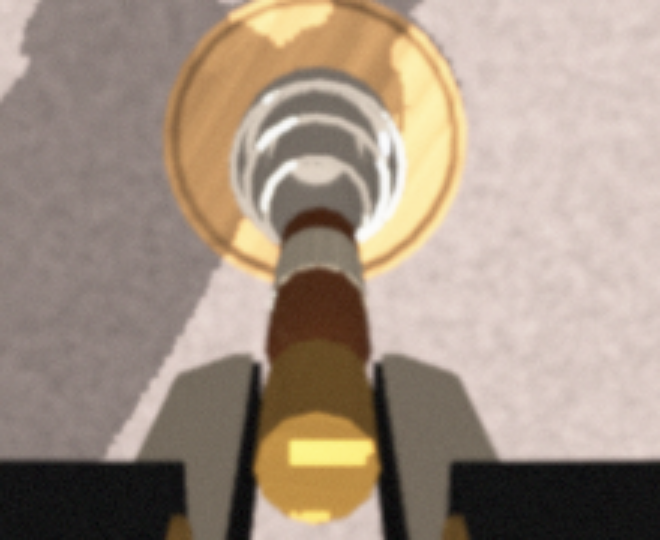

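View pics/s9.png

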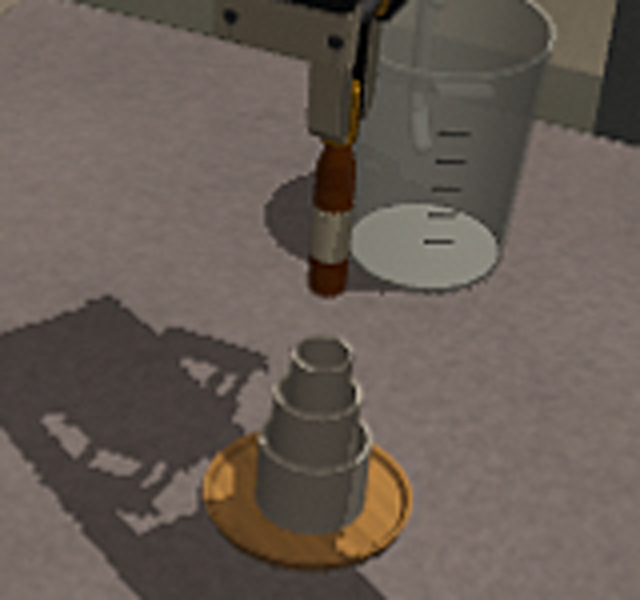

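Call:
play_rows(
  plan=[
    {"slide": [0, 0, -0.4], "fingers": -1, "roll": 0},
    {"slide": [0, 0, -0.5], "fingers": -1, "roll": 0},
    {"slide": [0, 0, -0.4], "fingers": -1, "roll": 0},
    {"slide": [0, 0, -0.3], "fingers": -1, "roll": 0},
    {"slide": [0, 0, -0.3], "fingers": -1, "roll": 0},
    {"slide": [0, 0, -0.3], "fingers": -1, "roll": 0},
    {"slide": [0, 0, 0], "fingers": -1, "roll": 0},
  ],
)

```text
t: 35.52
tool_pos: [0.4607, -0.2428, 0.2015]
orientation: [2.22, 0.002, -2.222]
force: [-0.7, 0.1, -0.2]
opening: 0.02
```

Call:
play_rows(
  plan=[
    {"slide": [0, 0, -0.3], "fingers": -1, "roll": 0},
    {"slide": [0, 0, -0.4], "fingers": -1, "roll": 0},
    {"slide": [0, 0, -0.4], "fingers": -1, "roll": 0},
    {"slide": [0, 0, -0.4], "fingers": -1, "roll": 0},
    {"slide": [0, 0, -0.3], "fingers": -1, "roll": 0},
    {"slide": [0, 0, -0.2], "fingers": -1, "roll": 0},
    {"slide": [0, 0, 0], "fingers": -1, "roll": 0},
  ],
)

```text
t: 36.4
tool_pos: [0.4609, -0.2429, 0.1419]
orientation: [2.22, 0.002, -2.222]
force: [-0.7, -0.7, 0.3]
opening: 0.0196
```

Call:
play_rows(
  plan=[
    {"slide": [0, 0, -0.15], "fingers": -1, "roll": 0},
    {"slide": [0, 0, -0.15], "fingers": -1, "roll": 0},
    {"slide": [0, 0, -0.1], "fingers": -1, "roll": 0},
    {"slide": [0, 0, -0.05], "fingers": -1, "roll": 0},
    {"slide": [0, 0, 0], "fingers": -1, "roll": 0},
  ],
)

```text
t: 37.02
tool_pos: [0.4611, -0.2431, 0.1288]
orientation: [2.221, 0.002, -2.221]
force: [0.3, 1.0, -0.7]
opening: 0.0197
```

Call:
play_rows(
  plan=[
    {"slide": [0, 0, -0.06], "fingers": -1, "roll": 0},
    {"slide": [0, 0, -0.04], "fingers": -1, "roll": 0},
    {"slide": [0, 0, 0], "fingers": -1, "roll": 0},
    {"slide": [0, 0, 0], "fingers": -1, "roll": 0},
  ],
)

```text
t: 37.52
tool_pos: [0.4611, -0.2431, 0.126]
orientation: [2.221, 0.001, -2.221]
force: [-1.1, 0.8, 0.6]
opening: 0.0197
```

Call:
play_rows(
  plan=[
    {"slide": [0, 0, -0.03], "fingers": -1, "roll": 0},
    {"slide": [0, 0, 0], "fingers": -1, "roll": 0},
    {"slide": [0, 0, -0.02], "fingers": -1, "roll": 0},
    {"slide": [0, 0, 0], "fingers": -1, "roll": 0},
  ],
)

```text
t: 38.02
tool_pos: [0.4611, -0.2431, 0.1244]
orientation: [2.221, 0.002, -2.221]
force: [0.6, -0.2, -0.5]
opening: 0.0198
```

Call:
play_rows(
  plan=[
    {"slide": [0, 0, -0.03], "fingers": -1, "roll": 0},
    {"slide": [0, 0, 0], "fingers": -1, "roll": 0},
  ],
)

```text
t: 38.28
tool_pos: [0.4611, -0.2431, 0.1234]
orientation: [2.221, 0.002, -2.221]
force: [-0.7, -0.0, -0.5]
opening: 0.0196
```

Call:
play_rows(
  plan=[
    {"slide": [0, 0, -0.03], "fingers": -1, "roll": 0},
    {"slide": [0, 0, 0], "fingers": -1, "roll": 0},
    {"slide": [0, 0, 0], "fingers": -1, "roll": 0},
  ],
)

```text
t: 38.65
tool_pos: [0.4614, -0.2433, 0.1231]
orientation: [2.221, 0.001, -2.22]
force: [-0.3, 0.6, 4.3]
opening: 0.0199
```

```bash
python3 - <<'E'
from h import *
im=robot.read_camera('side');cv2.imwrite('pics/s10.png',cv2.resize(im[100:220,300:460,::-1],None,fx=5,fy=5,interpolation=cv2.INTER_CUBIC))
print(robot.read_state()['force'])
E
```

```text
[-0.63059884  0.78981481  5.54481045]
```

View pics/s10.png

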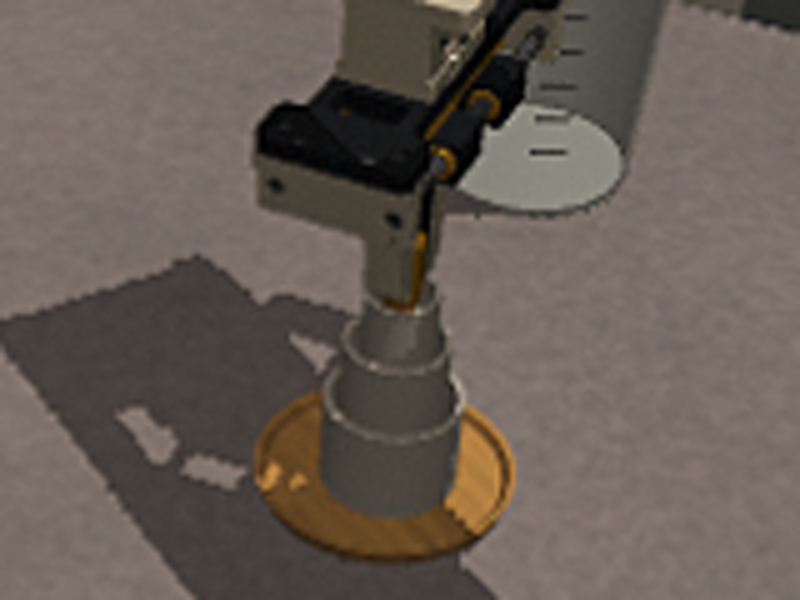

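Call:
play_rows(
  plan=[
    {"slide": [0, 0, 0], "fingers": -0.45, "roll": 0},
    {"slide": [0, 0, 0], "fingers": -0.3, "roll": 0},
    {"slide": [0, 0, 0], "fingers": -0.1, "roll": 0},
    {"slide": [0, 0, 0], "fingers": 0, "roll": 0},
    {"slide": [0, 0, 0.3], "fingers": 0.2, "roll": 0},
    {"slide": [0, 0, 0.8], "fingers": 0.2, "roll": 0},
    {"slide": [0, 0, 1], "fingers": 0.2, "roll": 0},
    {"slide": [0, 0, 1], "fingers": 0.2, "roll": 0},
    {"slide": [0, 0, 1], "fingers": 0.2, "roll": 0},
    {"slide": [0, 0.5, 0.5], "fingers": 0.2, "roll": 0},
    {"slide": [0, 1, 0], "fingers": 0.2, "roll": 0},
    {"slide": [0, 1, 0], "fingers": 0.2, "roll": 0},
    {"slide": [0, 1, 0], "fingers": 0.2, "roll": 0},
    {"slide": [0, 1, 0], "fingers": 0.2, "roll": 0},
    {"slide": [0, 0.5, 0], "fingers": 0.2, "roll": 0},
    {"slide": [0, 0, 0], "fingers": 0.2, "roll": 0},
  ],
)

```text
t: 40.7
tool_pos: [0.461, -0.0922, 0.2606]
orientation: [2.22, 0.004, -2.22]
force: [0.9, 0.4, -0.4]
opening: 0.0558
```

```bash
python3 - <<'E'
from h import *
im=robot.read_camera('side');cv2.imwrite('pics/s11.png',cv2.resize(im[100:220,300:460,::-1],None,fx=5,fy=5,interpolation=cv2.INTER_CUBIC))
E=extr('side')
for r in robot.regions_of('side','bottle')[:1]: print(r['p'],r['extent'])
def c(r,z): 
    q=proj([(.4611+r*np.cos(t),-.243+r*np.sin(t),z) for t in a],E);print(r,z,q.min(0).round(1),q.max(0).round(1))
c(.010,.148);c(.010,.152);c(.018,.119)
for n in('squat','jug','tray'):
    r=robot.regions_of('side',n)[0];print(n,np.round(r['extent'],1))
im=robot.read_camera('top');cv2.imwrite('pics/t11.png',im[:,:,::-1])
im=robot.read_camera('wrist');cv2.imwrite('pics/w11.png',im[:,:,::-1])
E
```

```text
0.01 0.148 [375.8 143.8] [384.6 149. ]
0.01 0.152 [375.9 142.4] [384.8 147.6]
0.018 0.119 [371.6 151.9] [387.2 161.3]
squat [379.5 176.7  23.3  24.4]
jug [412.  101.8  53.7  81.7]
tray [377.2 194.9  47.   31.6]
```

View pics/s11.png

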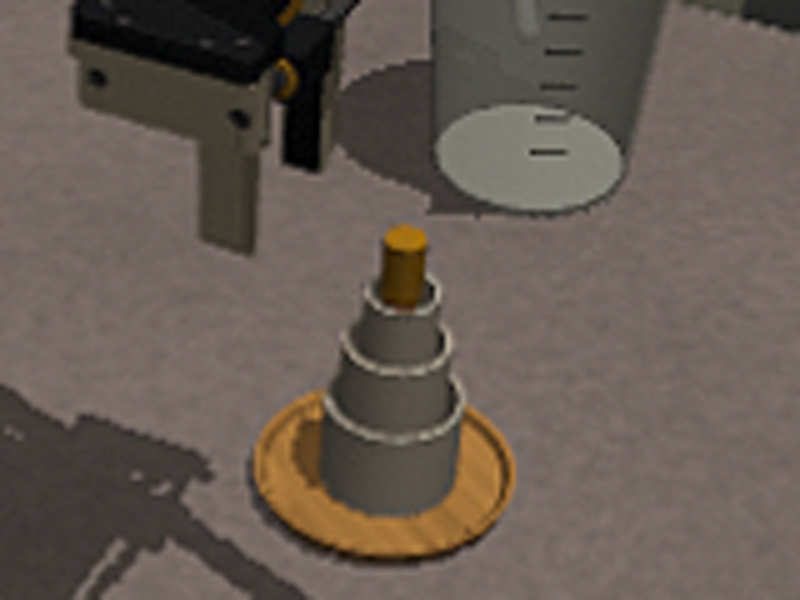

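View pics/t11.png

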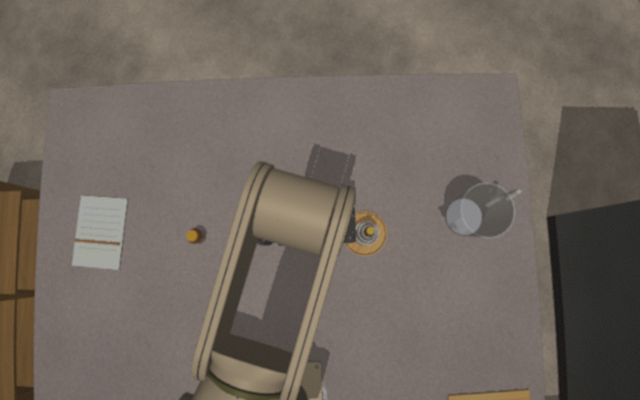

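View pics/w11.png

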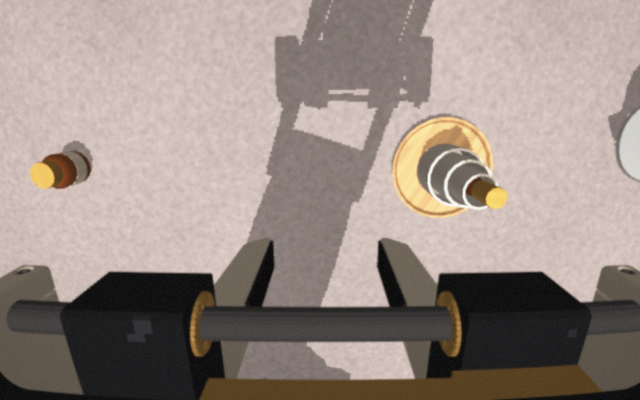

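```bash
python3 - <<'E'
from plant import robot
print(robot.read_state()['t']);print(robot.close_job())
E
```

```text
41.05
the job is handed in; nothing more can be done
None
```

The job is handed in at 41 s of the allowed 122 s. The pot stands in the middle of the tray, with the beaker, tube and bottle nested inside it in that order. Each was lowered until the wrist force showed contact and let go before I took the next one.

- **Final pictures:** the side, top and wrist views show the stack upright and centred on the tray, with the gripper clear of it. The bottle's cap top in the side view sits within about 1 mm of where it should be when fully down. The squat bottle shows at the same pixels in the top view as at the start, and the jug at nearly the same ones in the side view.
- **Heights at contact:** the beaker and tube stopped within about 1 mm of the expected height. The bottle stopped about 1.4 mm lower than I worked out, which is close to the noise in the readings. The fingertips were still about 4 mm above the tube's rim, so I read it as resting on the bottom.
- **Disagreements:** in the last side view the networks did not find the bottle, and they reported "squat" on the stack. I judged those two from the pictures instead. Earlier silhouette fits to the nested, partly hidden parts were also unreliable, so I did not use them.

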